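Open the storage flask and take out its canister

TASK

Open the aluminium storage flask and take out its specimen canister. The plug sits tight in the neck and a straight pull would lift the whole flask out of its foot, so rock the plug by its knob side to side while drawing it up until it is free, and put it down on the aluminium cooling tray; then lift the canister out by the tab of its stem and stand it upright on the tray beside the plug, dropping neither. Leave the flask in its foot, and leave the jars and bottles around it and the small things already on the tray where they are.

Things in the scene. Friction and masses are not known exactly. Their poses are not given: they have to be found in the camera images.
- flask (a joint): height of the flask above its seat, m: 0 = seated, positive = lifted. An upright aluminium cylinder 117 mm in diameter with an 87 mm neck, whose underside stands 12 mm above the bench in a fixed black foot (140 mm disc, collar up to 30 mm above the bench). The foot keeps it upright; only its weight (about 9 N with plug and canister) holds it down.
- flask_mouth (a point): centre of the flask's mouth (top of the neck), 150 mm above the bench; z up. The bore is 72 mm wide and straight, its floor 126 mm below the mouth. Six sprung rubber studs, evenly round the bore 12 mm below the mouth, grip the plug; without the plug they leave a 48 mm opening.
- plug: grey foam plug in the neck, 114 mm tall, 0.12 kg. Origin: centre of its lower end, z up its axis. Straight 54 mm band from 27 to 62 mm above the origin, below it tapering to 38 mm; cap 62 mm wide from 62 to 74 mm; round knob above. Seated, its origin is 45 mm below the mouth and the cap 17 mm above it. It stands by itself on its lower end.
- plug_grip (a point): centre of the plug's knob, 94 mm above the plug's origin; the knob is 29 mm in diameter, from 74 to 114 mm. A straight pull (or one at a steady tilt) lifts the flask before the plug slips. While the plug swings side to side about the centre of the studs (it can tilt 0.15 rad any way), it slides up 2 to 4 mm with each swing of 0.2 rad under a light pull.
- plug_mid (a point): point on the plug's axis 55 mm above its origin. Seated, it is 10 mm above the mouth; the centre of the ring of studs lies 22 mm below it. The plug comes loose from the studs after about 15 mm of lift
- canister: steel canister on the flask's floor: a basket 38 mm in diameter, 62 mm tall; from its rim a 4 mm wire stem rises at the side (31 mm off the axis, between two studs), passes over the neck's rim and ends in a black grip tab outside. Origin: centre of the basket's underside; z up, x towards the tab. 172 mm tall overall, 0.1 to 0.2 kg.
- canister_grip (a point): centre of the canister's black grip tab: 50 mm off the canister's axis along its x and 154 mm above its origin; the tab is 10 mm thick along the canister's x, 24 mm wide along its y and 36 mm tall. Before the lift it stands 10 to 46 mm above the mouth's rim level, beside the plug.
- cold_tray: aluminium cooling tray fixed on the bench, 160 mm (its x) by 230 mm (its y), rim 17 mm high and 3 mm thick, floor 3 mm above the bench. Origin: centre of its underside
- wash_bottle: white squeeze bottle with blue cap and bent spout, 64 mm wide, 95 mm over the spout, 203 mm tall; stands behind the flask, not part of the job. Origin: centre of the extents of its underside (the body's axis lies 16 mm from it along its x), z up
- stain_jar_blue: round jar with a blue screw lid, 59 mm in diameter, 98 mm tall; standing on the bench near the flask, not part of the job. Origin: centre of its underside, z up
- stain_jar_pink: round jar with a red screw lid, 59 mm in diameter, 98 mm tall; standing on the bench near the flask, not part of the job. Origin: centre of its underside, z up
- dropper_bottle: brown dropper bottle, 33 mm in diameter, 100 mm tall; standing on the bench near the flask, not part of the job. Origin: centre of its underside, z up
- beaker: empty glass beaker, 52 mm in diameter, 72 mm tall; standing on the bench near the flask, not part of the job. Origin: centre of its underside, z up
- cassette_a: tissue cassette with a paraffin block, 29 x 48 x 12 mm (long along its y), lying on the tray. Origin: centre of its underside
- cassette_b: another such cassette, 29 x 48 x 12 mm, lying on the tray. Origin: centre of its underside
- mould: steel embedding mould, 34 x 46 x 11 mm, lying on the tray. Origin: centre of its underside

How it is judged:
On the way, in this order (a step that is already met when the one before it is completed fails the run):
1. the plug is rocked (tilted by more than 0.06 rad) while it is still in the neck (angle between plug's own z axis and vertical above 0.06 rad and z of plug in the frame of flask_mouth below -0.03 m).
2. the plug is drawn free above the mouth (z of plug in the frame of flask_mouth above 0 m and distance between plug and flask_mouth below 0.15 m), for 0.05 s.
3. the plug rests on the tray, let go, before the canister is taken out (x of plug_mid in the frame of cold_tray between -0.072 and 0.072 m and y of plug_mid in the frame of cold_tray between -0.107 and 0.107 m and z of plug_mid in the frame of cold_tray below 0.07 m and contact force between plug and cold_tray above 0.3 N and linear speed of plug below 0.03 m/s and contact force between plug and the fingers below 0.05 N and z of canister in the frame of flask_mouth below -0.11 m), for 0.2 s.
At the end, for the whole second after the job is handed in: The plug (standing or lying) and the canister both rest on the floor of the cooling tray, within its rim, let go and at rest; the canister stands upright (within 0.15 rad) with its whole foot within the rim; the flask is seated in its foot (within 3 mm) (x of plug_mid in the frame of cold_tray between -0.072 and 0.072 m and y of plug_mid in the frame of cold_tray between -0.107 and 0.107 m and z of plug_mid in the frame of cold_tray below 0.07 m and contact force between each of plug, canister and cold_tray above 0.3 N and linear speed of each of plug, canister below 0.03 m/s and x of canister in the frame of cold_tray between -0.064 and 0.064 m and y of canister in the frame of cold_tray between -0.099 and 0.099 m and angle between canister's own z axis and vertical below 0.15 rad and z of canister in the frame of cold_tray below 0.012 m and value of joint flask below 0.003 m); the robot touches nothing.
It fails at once if the flask is lifted more than 12 mm out of its foot (value of joint flask above 0.012 m).
It fails at once if a jar or bottle beside the flask is moved more than 40 mm or tipped (distance of any of wash_bottle, stain_jar_blue, stain_jar_pink, dropper_bottle, beaker from where it was at the start of the episode above 0.04 m or angle between any of wash_bottle, stain_jar_blue, stain_jar_pink, dropper_bottle, beaker's own z axis and vertical above 0.4 rad).
It fails at once if something already on the tray is pushed more than 25 mm (distance of any of cassette_a, cassette_b, mould from where it was at the start of the episode above 0.025 m).
It fails at once if the plug or the canister is dropped (falls free faster than 0.8 m/s, about 30 mm) ((contact force between plug and the fingers below 0.05 N and linear speed of plug above 0.8 m/s) or (contact force between canister and the fingers below 0.05 N and linear speed of canister above 0.8 m/s)).
It also fails if it takes over 61 s, if anything falls off the work surface, if the arm or the gripper's body presses on something with over 40 N, if the wrist force passes 120 N, or if a joint passes its speed limit or range.

ROBOT

A 7-joint arm with a two-finger parallel gripper is mounted at the origin on a cart in front of the work surface, level with it; the furniture and walls round the work are solid. World frame = base frame: x ahead of the robot, y to its left, z up, the work surface at z = 0. Lengths are in m, angles in rad, forces in N, time in s.
With the tool pointing down it reaches from about 0.4 to 0.85 m from the base axis. Payload 10.4 kg.
Tool frame: the origin (TCP) lies at the very end of the fingers, on their centre line; the grasp point (between the pads) lies 19 mm behind it (r.pinch_z is the distance from the TCP to the grasp point, in m); z points along the fingers, y is the line along which they close (so a half turn about z gives the same grasp; the last joint's range is limited). The gripper opens to 87 mm and grips with 3 to 60 N. Pads are 19 mm wide; open, the fingers measure 117 mm over their backs; the gripper's body (75 mm by 190 mm) begins 51 mm behind the grasp point.
Start: joints at [-1.277, 0.332, -0.065, 1.46, 0.022, 1.35, -0.088], TCP at [0.195, 0.594, 0.223] pointing down, gripper open.
Joint ranges: [-2.6, 2.6], [-0.5, 2.12], [-1.47, 1.34], [0.16, 2.42], [-1.27, 4.41], [0.06, 2.06], [-2.6, 2.6]. Speed limits (rad/s): [2.22, 2.22, 2.79, 2.79, 3.14, 3.14, 3.14].

INTERFACE

Orientations are given as a unit quaternion [x, y, z, w].
In Python, from bench import sensors, vision, r gives the robot as it stands.
- The arm moves only by the shell command python3 -m crank 'ROWS' [OPENING] [FORCE]. ROWS is JSON, a list of rows, each a list of 2 entries, a list of its own where there are three numbers: the shift along the tool's x, y, z normalised to -1 to 1, where 1 is 3 cm, then the turn about the tool's z normalised to -1 to 1, where 1 is 8 degrees. A call has 1 to 12 rows; each row shifts and turns the commanded pose from where the row before left it, along the tool's axes as they then stand; what a row does not reach is not made up. A row lasts 1/8 s, in which the tool goes at most 62.5 mm and 10.7 degrees, less where a joint would pass 70% of its speed; a pose out of reach is approached as far as the arm can. A call with a number of a shift or a turn outside -1 to 1 is refused whole. A call with a gripper value outside its range is refused whole. OPENING is the opening, from 0 (shut) to 1 (fully open), set as the call begins (- or left out, the last holds). The fingers move at their own pace and stop on an object; FORCE is the grip in N (left out, the last holds). Time passes only in rows, so rows that do not move let the fingers close. It gives the time, the measured TCP pose, the force, the opening and the grip force at its end, in the units of the state.
- sensors.read_state(): the state, without advancing time (a new reading comes with each control period).
- vision.camera(name): name is "side" or "top" or "wrist"; returns the picture (384x512x3 uint8, red, green, blue); there is no depth.
- vision.camera_model(name): a dict with "vertical_fov" (degrees; the focal length in pixels is half the picture's height over the tangent of half this angle, whatever the lens; pixels are square), "cx", "cy" (the principal point, pixels), "camera_from_world" (4x4, takes a point from world to camera coordinates); the wrist camera has in their place "hand_eye" (4x4, takes a point from camera to tool coordinates, whose origin is the TCP and whose axes are the flange's). Camera axes: x right, y down, z forward; pixel columns grow to the right and rows downward; lengths in m; the calibration is good to about 2 mm. A picture is of the moment at which its call begins: read the wrist's pose just before it. camera_model takes no time and is no camera call.
- r.close_job(): hands the job in; it is judged then, once.
The state is a dict: "time": time; "joint_positions": joint angles; "joint_vel": joint speeds; "joint_torque": joint torques, N m; "ee_pos": TCP position; "eef_rot": TCP orientation; "ft_force": force on the tool from outside, world axes, zero at the start; "torque": the same for the moment, N m; "width": finger opening in m; "grip_force": force on a finger pad.
Only numpy, scipy, OpenCV 4.12 (cv2) and the standard library are available. Lean on these libraries where they do the work, as an engineer would, in place of code of your own. Each camera call takes 0.05 s, during which the arm holds its last target. There are 200 camera calls.

## Working session

There is one attempt and no reset: what is moved stays moved. The work goes in short steps, Python scripts to look and compute and a shell command to move; the robot and the scene stay as the last step left them, time stands still between calls to the robot, and variables do not carry over. Pictures are saved under pics/ and viewed, at most 13 in all, crops included, and the job is handed in when it is done.

```bash
mkdir -p pics; ls; python3 - <<'E'
from bench import sensors, vision, r
import cv2, numpy as np
for n in ["side","top"]:
    im=vision.camera(n); cv2.imwrite(f"pics/{n}0.png",im[:,:,::-1])
    print(n,{k:np.round(v,4).tolist() for k,v in vision.camera_model(n).items()})
print({k:np.round(v,4).tolist() for k,v in vision.camera_model("wrist").items()})
s=sensors.read_state(); print(s, r.pinch_z)
a=cv2.imread("pics/side0.png");b=cv2.imread("pics/top0.png")
E
```

```text
pics
side {'vertical_fov': 47.8201, 'cx': 256.3143, 'cy': 195.7098, 'camera_from_world': [[-0.9467, -0.3215, -0.0215, 0.5218], [-0.1384, 0.4659, -0.8739, 0.2218], [0.291, -0.8244, -0.4856, 1.2573], [0.0, 0.0, 0.0, 1.0]]}
top {'vertical_fov': 49.6142, 'cx': 251.53, 'cy': 195.7793, 'camera_from_world': [[-0.0129, -0.9999, 0.0031, -0.0281], [-0.9891, 0.0123, -0.1469, 0.5905], [0.1468, -0.0049, -0.9891, 1.1157], [0.0, 0.0, 0.0, 1.0]]}
{'vertical_fov': 64.7675, 'cx': 258.6491, 'cy': 193.2923, 'hand_eye': [[-0.0002, -0.9661, -0.2581, 0.0695], [1.0, -0.0, -0.0009, 0.0003], [0.0008, -0.2581, 0.9661, -0.1616], [0.0, 0.0, 0.0, 1.0]]}
{'time': 0.1, 'joint_positions': array([-1.27660166,  0.3328156 , -0.06469388,  1.46083556,  0.02157354,
        1.34988193, -0.08847554]), 'joint_vel': array([ 1.40416551e-03, -1.40897959e-03,  4.31759008e-04, -3.26960377e-03,
        7.15130622e-04, -4.72302566e-05, -1.19980602e-03]), 'joint_torque': array([ 8.21320209e-04, -6.24544430e+01,  2.40475894e-02, -3.90715599e+01,
       -6.16144622e-02,  3.64754826e-02,  3.88605645e-05]), 'ee_pos': array([0.19459521, 0.5935845 , 0.22183954]), 'eef_rot': array([ 1.57720165e-01,  9.87483651e-01, -6.17682442e-04, -8.30475447e-05]), 'ft_force': array([ 0.25404636, -0.01601519, -0.3010463 ]), 'torque': array([-0.01405505, -0.00970712,  0.00553864]), 'grip_force': 0.0, 'width': 0.08697551458475349} 0.0187
```

View pics/top0.png

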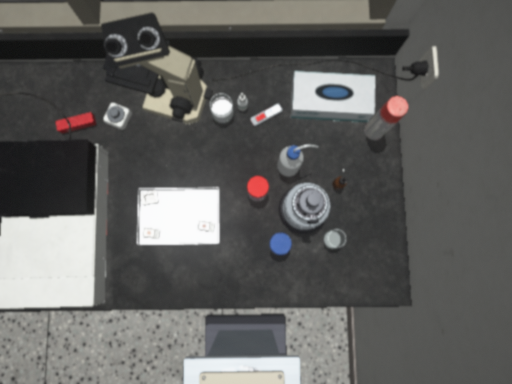

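View pics/side0.png

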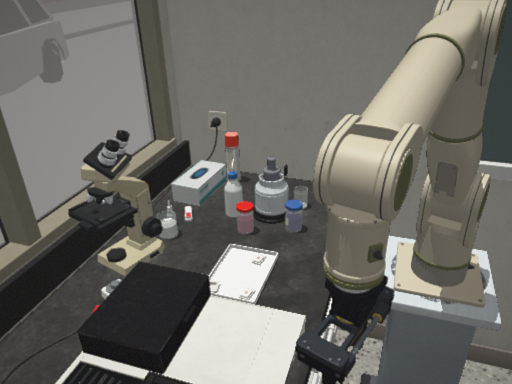

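The top view shows the flask at about (307,205) with its knob at (312,200). The tray spans (137–219, 187–245), with cassettes or mould at (151,198), (151,232) and (205,226). In the side view the flask is at (271,190), with a dark tab near (287,168).

```bash
cat > h.py <<'E'
from bench import sensors, vision, r
import cv2, numpy as np
from scipy.spatial.transform import Rotation as R
def ray(n,uv,pose=None):
    m=vision.camera_model(n); f=192/np.tan(np.radians(m["vertical_fov"]/2))
    d=np.array([(uv[0]-m["cx"])/f,(uv[1]-m["cy"])/f,1])
    if n=="wrist":
        T=np.eye(4); T[:3,:3]=R.from_quat(pose[1]).as_matrix(); T[:3,3]=pose[0]; T=T@np.array(m["hand_eye"])
    else: T=np.linalg.inv(np.array(m["camera_from_world"]))
    return T[:3,3],T[:3,:3]@d
def onz(n,uv,z,pose=None):
    o,d=ray(n,uv,pose); return o+d*(z-o[2])/d[2]
def proj(n,p,pose=None):
    m=vision.camera_model(n); f=192/np.tan(np.radians(m["vertical_fov"]/2))
    if n=="wrist":
        T=np.eye(4); T[:3,:3]=R.from_quat(pose[1]).as_matrix(); T[:3,3]=pose[0]; C=np.linalg.inv(T@np.array(m["hand_eye"]))
    else: C=np.array(m["camera_from_world"])
    q=C@np.r_[p,1]; return np.array([m["cx"]+f*q[0]/q[2],m["cy"]+f*q[1]/q[2]])
def grab(n,name):
    s=sensors.read_state(); im=vision.camera(n)[:,:,::-1].copy(); cv2.imwrite(f"pics/{name}.png",im); return im,(s["ee_pos"],s["eef_rot"])
E
python3 - <<'E'
from h import *
a=cv2.imread("pics/side0.png")[145:245,225:325];b=cv2.imread("pics/top0.png")[165:265,240:360]
c=cv2.imread("pics/top0.png")[180:250,130:226]
P=[cv2.resize(x,(390,int(390*x.shape[0]/x.shape[1])),interpolation=cv2.INTER_CUBIC) for x in (a,b,c)]
o=np.zeros((600,790,3),np.uint8); o[:390,:390]=P[0]; o[:P[1].shape[0],400:]=P[1]; h=min(600-330,P[2].shape[0]); o[330:330+h,400:]=P[2][:h]
cv2.imwrite("pics/c1.png",o)
print("knob top",onz("top",(312,199),.215)); 
for nm,uv,z in [("red",(258,187),.098),("blue",(281,243),.098),("beaker",(335,240),.072),("drop",(339,180),.1),("wash",(293,153),.2)]: print(nm,onz("top",uv,z)[:2].round(3))
for uv in [(137,187),(219,187),(220,245),(137,245)]: print("tray",onz("top",uv,.017)[:2].round(3))
E
```

```text
knob top [ 0.55516926 -0.17809667  0.215     ]
red [ 0.606 -0.053]
blue [ 0.456 -0.111]
beaker [ 0.463 -0.258]
drop [ 0.621 -0.269]
wash [ 0.672 -0.138]
tray [0.624 0.292]
tray [0.621 0.057]
tray [0.456 0.055]
tray [0.459 0.287]
```

View pics/c1.png

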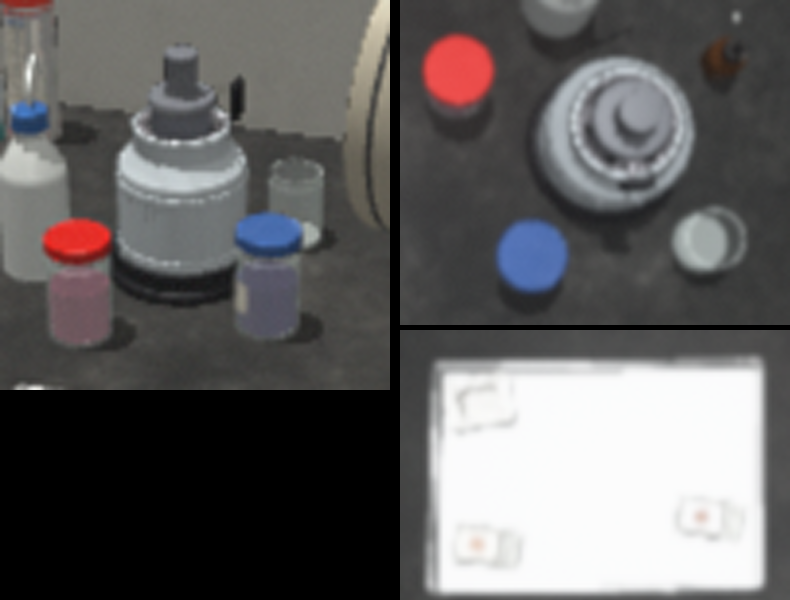

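```bash
python3 - <<'E'
from h import *
t=(312.3,220); s=(285.8,170.1)
print("tab top view z.196/.178",onz("top",t,.196),onz("top",t,.178))
o1,d1=ray("top",t);o2,d2=ray("side",s)
A=np.c_[d1,-d2]; x,_,_,_=np.linalg.lstsq(A,o2-o1,rcond=None); print("tri",o1+d1*x[0],o2+d2*x[1])
k1=(312.5,200);k2=(225+180/3.9,145+70/3.9)
print("knob(side px from z=.2)",proj("side",onz("top",(312,199),.219)),k2, onz("side",k2,.199))
# neck rim ellipse centre, z=.15 : centre px
print("neck",onz("top",(240+229/3.25,165+122/3.25),.15))
E
python3 -m crank '[[[0,0,-0.6],-1],[[0,0,-1],-1],[[-1,0,-0.8],-0.27],[[-1,0,0],0],[[-1,0,0],0],[[-1,-1,0],0],[[-1,-1,0],0],[[-1,-1,0],0],[[-1,-1,0],0],[[-1,-1,0],0],[[-1,-1,0],0],[[-1,-1,0],0]]' 1
```

```text
tab top view z.196/.178 [ 0.5069076  -0.17995776  0.196     ] [ 0.50848282 -0.18267425  0.178     ]
tri [ 0.5087019  -0.18305206  0.17549656] [ 0.50401405 -0.18419255  0.17525843]
knob(side px from z=.2) [270.90221754 157.38705172] (271.15384615384613, 162.94871794871796) [ 0.55353168 -0.17651558  0.199     ]
neck [ 0.55520599 -0.18377401  0.15      ]
time: 1.6
ee_pos: [0.4954, 0.3816, 0.2942]
eef_rot: [-0.0, 1.0, -0.0, -0.0]
ft_force: [0.3, 0.4, 0.0]
width: 0.0872
grip_force: 0.0
```

```bash
python3 -m crank '[[[-0.2,-1,0],0],[[-0.2,-1,0],0],[[-0.2,-1,0],0],[[-0.2,-1,0],0],[[-0.2,-1,0],0],[[-0.2,-1,0],0],[[-0.2,-1,0],0],[[-0.2,-1,0],0],[[-0.2,-1,0],0],[[-0.2,-1,0],0],[[0,-1,0],0],[[0,-1,0],0]]' 1
python3 -m crank '[[[0,-1,0],0],[[0,-1,0],0],[[0,-1,0],0],[[0,-1,0],0],[[0,-1,0],0],[[0,-1,0],0],[[0,-0.7,0],0],[[0,0,0],0],[[0,0,0],0]]' 1
python3 - <<'E'
from h import *
im,p=grab("wrist","w1"); print(p)
print(proj("wrist",[.555,-.18,.219],p),proj("wrist",[.506,-.182,.196],p))
E
```

```text
time: 3.1
ee_pos: [0.5545, 0.0218, 0.2941]
eef_rot: [-0.0, 1.0, -0.0, -0.0]
ft_force: [0.9, -0.3, 0.8]
width: 0.0872
grip_force: 0.0
time: 4.22
ee_pos: [0.5549, -0.1769, 0.2942]
eef_rot: [-0.001, 1.0, 0.0, -0.0]
ft_force: [0.6, -0.2, 0.2]
width: 0.0871
grip_force: 0.0
(array([ 0.55493305, -0.17689124,  0.29423276]), array([-6.28799050e-04,  9.99999716e-01,  3.59000289e-04, -2.11162189e-04]))
[254.99912194 200.82013642] [252.82634238 137.64430007]
```

View pics/w1.png

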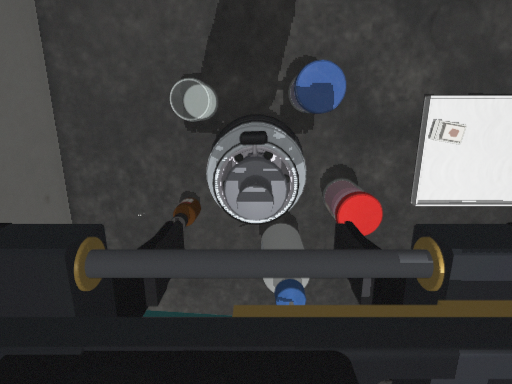

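The wrist view confirms it: the tab is at (254,137), within 1 px of where I predicted, and the knob is at (256,190). The flask axis is about (0.555, −0.180), and the tab points along −x. Next I descend and grip the knob.

```bash
python3 -m crank '[[[0,-0.1,1],0],[[0,0,1],0],[[0,0,1],0],[[0,0,0.5],0],[[0,0,0],0],[[0,0,0],0]]' 1
python3 -m crank '[[[0,0,0],0],[[0,0,0],0],[[0,0,0],0],[[0,0,0],0],[[0,0,0],0],[[0,0,0],0]]' 0 25
```

```text
time: 5.03
ee_pos: [0.5555, -0.1811, 0.1908]
eef_rot: [-0.0, 1.0, -0.0, 0.001]
ft_force: [-0.5, -0.2, -0.1]
width: 0.087
grip_force: 0.0
time: 5.78
ee_pos: [0.5548, -0.1812, 0.1895]
eef_rot: [-0.0, 1.0, 0.0, 0.0]
ft_force: [0.7, -0.2, 1.1]
width: 0.035
grip_force: 0.0
```

```bash
python3 -m crank '[[[0,0,0],0],[[0,0,0],0],[[0,0,0],0]]' 0 25
```

```text
time: 6.15
ee_pos: [0.5548, -0.1808, 0.1894]
eef_rot: [-0.0, 1.0, 0.0, -0.0]
ft_force: [0.8, 1.5, -0.9]
width: 0.0278
grip_force: 25.0
```

```bash
python3 -m crank '[[[0.14,0,0],0],[[0.14,0,-0.03],0],[[0,0,0],0]]'
python3 -m crank '[[[-0.28,0,-0.03],0],[[-0.28,0,-0.03],0],[[0,0,0],0]]'
python3 -m crank '[[[0.28,0,-0.03],0],[[0.28,0,-0.03],0],[[0,0,0],0]]'
```

```text
time: 6.52
ee_pos: [0.5465, -0.1809, 0.1906]
eef_rot: [-0.0, 1.0, 0.0, 0.0]
ft_force: [1.4, 1.9, -1.5]
width: 0.0279
grip_force: 25.0
time: 6.9
ee_pos: [0.5629, -0.181, 0.1915]
eef_rot: [-0.0, 1.0, 0.0, -0.001]
ft_force: [-3.1, 3.3, -2.2]
width: 0.0276
grip_force: 25.0
time: 7.28
ee_pos: [0.5465, -0.1812, 0.1948]
eef_rot: [0.0, 1.0, 0.0, 0.001]
ft_force: [1.5, 1.8, 1.0]
width: 0.0278
grip_force: 25.0
```

```bash
python3 -m crank '[[[-0.28,0,-0.04],0],[[-0.28,0,-0.04],0],[[0.28,0,-0.04],0],[[0.28,0,-0.04],0],[[0,0,0],0]]'
python3 -m crank '[[[-0.29,0,-0.04],0],[[-0.29,0,-0.04],0],[[0.29,0,-0.04],0],[[0.29,0,-0.04],0],[[0,0,0],0]]'
python3 - <<'E'
from h import *
im,p=grab("side","s2")
cv2.imwrite("pics/s2c.png",cv2.resize(im[135:235,225:325],(500,500),interpolation=cv2.INTER_CUBIC))
E
```

```text
time: 7.9
ee_pos: [0.5464, -0.1814, 0.1998]
eef_rot: [0.0, 1.0, 0.0, 0.001]
ft_force: [0.5, 1.0, 2.9]
width: 0.0278
grip_force: 25.0
time: 8.52
ee_pos: [0.5461, -0.1814, 0.2042]
eef_rot: [0.0, 1.0, 0.0, 0.001]
ft_force: [1.9, 0.5, 3.5]
width: 0.0275
grip_force: 25.0
```

View pics/s2c.png

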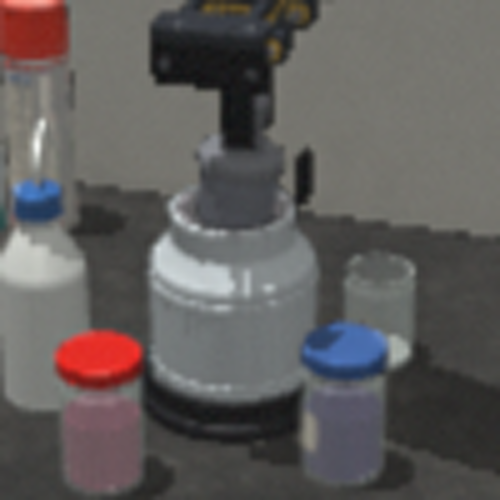

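The plug has risen about 15 mm with its cap well clear of the neck, it is tilted, and the flask is still seated. I'll do two more swings, centre it, and then lift.

```bash
python3 -m crank '[[[-0.29,0,-0.04],0],[[-0.29,0,-0.04],0],[[0.29,0,-0.04],0],[[0.29,0,-0.04],0],[[-0.15,0,-0.04],0],[[-0.15,0,-0.04],0],[[0,0,0],0]]'
python3 -m crank '[[[0,0,-0.2],0],[[0,0,-0.2],0],[[0,0,-0.2],0],[[0,0,0],0]]'
python3 -c "
from h import *
im,p=grab('side','s3')"
```

```text
time: 9.45
ee_pos: [0.5552, -0.1814, 0.2106]
eef_rot: [0.0, 1.0, -0.0, -0.001]
ft_force: [-2.7, 0.2, 1.0]
width: 0.0277
grip_force: 25.0
time: 9.95
ee_pos: [0.5558, -0.1813, 0.2296]
eef_rot: [-0.0, 1.0, -0.0, 0.001]
ft_force: [-0.0, -0.3, -1.4]
width: 0.0277
grip_force: 25.0
```

```bash
python3 -m crank '[[[0,0,-0.4],0],[[0,0,-0.5],0],[[0,0,-0.5],0],[[0,0,-0.3],0],[[0,0.3,0],0],[[-0.1,0.6,0],0],[[-0.1,0.8,0],0],[[-0.1,0.8,0],0],[[-0.1,0.8,0],0],[[-0.1,0.8,0],0],[[-0.1,0.8,0],0],[[-0.1,0.8,0],0]]'
python3 -m crank '[[[-0.1,0.8,0],0],[[-0.1,0.8,0],0],[[-0.1,0.8,0],0],[[0,0.8,0],0],[[0,0.6,0],0],[[0,0.5,0],0],[[0,0,0],0],[[0,0,0],0],[[0,0,0],0]]'
python3 - <<'E'
from h import *
im,p=grab("side","s4"); print(p)
im2,p=grab("top","t4")
o=np.hstack([cv2.resize(im[130:310,180:320],(467,600)),cv2.resize(im2[170:260,125:235],(320,262)).__class__(1) if 0 else np.vstack([cv2.resize(im2[165:265,130:240],(330,300),interpolation=cv2.INTER_CUBIC),cv2.resize(im2[165:265,250:360],(330,300),interpolation=cv2.INTER_CUBIC)])])
cv2.imwrite("pics/c4.png",o)
for q in [(205,226.3),(151.5,198.5),(149,232)]: print(onz("top",q,.015))
E
```

```text
time: 11.5
ee_pos: [0.5761, -0.0075, 0.2791]
eef_rot: [-0.001, 1.0, 0.0, -0.001]
ft_force: [0.2, 0.6, -1.0]
width: 0.0278
grip_force: 25.0
time: 12.62
ee_pos: [0.5855, 0.1177, 0.2799]
eef_rot: [0.001, 1.0, -0.0, 0.0]
ft_force: [-0.1, 0.1, -0.9]
width: 0.0278
grip_force: 25.0
(array([0.58548402, 0.11774967, 0.2799384 ]), array([ 6.86529981e-04,  9.99999754e-01, -1.11000692e-04,  8.66337831e-05]))
[0.50872927 0.09699685 0.015     ]
[0.5900736  0.25000053 0.015     ]
[0.49464497 0.25490845 0.015     ]
```

View pics/c4.png

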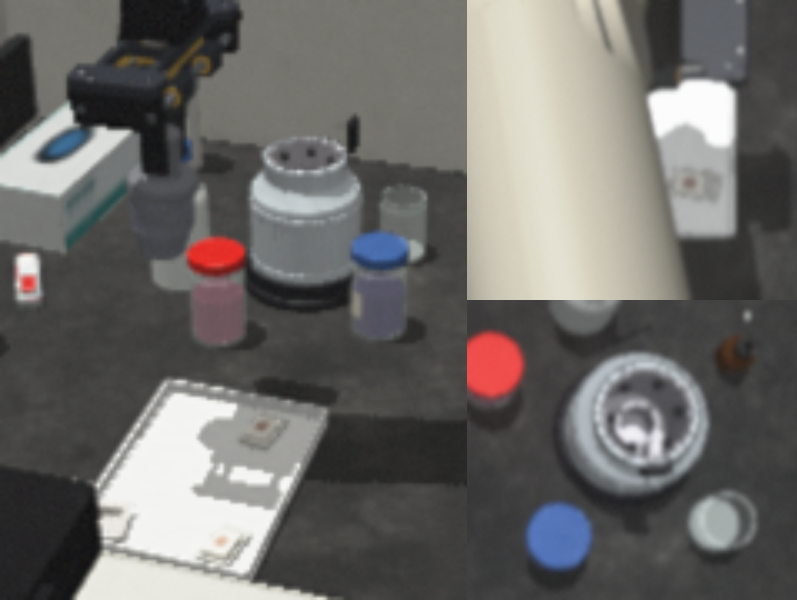

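The plug hangs upright in the gripper. The flask is seated with the canister inside, and the tray corner at (0.587, 0.098) is free. I'll lower the plug there.

```bash
python3 -m crank '[[[0,-0.3,0.3],0],[[0,-0.35,0.8],0],[[0,0,0.9],0],[[0,0,0.9],0],[[0,0,0.9],0],[[0,0,0.9],0],[[0,0,0.8],0],[[0,0,0.4],0],[[0,0,0.2],0],[[0,0,0],0],[[0,0,0],0]]'
python3 -m crank '[[[0,0,0.1],0],[[0,0,0.05],0],[[0,0,0],0]]'
```

```text
time: 14.1
ee_pos: [0.5859, 0.0994, 0.0977]
eef_rot: [-0.0, 1.0, 0.0, 0.001]
ft_force: [0.7, -1.1, -0.7]
width: 0.0279
grip_force: 25.0
time: 14.48
ee_pos: [0.5853, 0.0994, 0.0922]
eef_rot: [-0.0, 1.0, 0.0, -0.0]
ft_force: [-1.2, 0.3, -1.6]
width: 0.0276
grip_force: 25.0
```

```bash
python3 -m crank '[[[0,0,0.06],0],[[0,0,0.05],0],[[0,0,0],0]]'
python3 -m crank '[[[0,0,0.05],0],[[0,0,0.0],0],[[0,0,0],0]]'
```

```text
time: 14.85
ee_pos: [0.5852, 0.0993, 0.0889]
eef_rot: [-0.0, 1.0, 0.0, -0.0]
ft_force: [-0.1, -0.2, 0.4]
width: 0.0276
grip_force: 25.0
time: 15.22
ee_pos: [0.5859, 0.0994, 0.0881]
eef_rot: [-0.0, 1.0, 0.0, 0.001]
ft_force: [-0.1, 0.0, 5.7]
width: 0.0277
grip_force: 25.0
```

```bash
python3 -m crank '[[[0,0,-0.03],0],[[0,0,0],0],[[0,0,0],0],[[0,0,0],0],[[0,0,0],0]]' 0.8
python3 -m crank '[[[0,0,-0.4],0],[[0,0,-1],0],[[0,0,-1],0],[[0,0,-1],0],[[0,0,-1],0],[[0,0,-1],0],[[0,0,-1],0],[[0,-0.5,0],0],[[0.2,-1,0],0.3],[[0.2,-1,0],1],[[0.2,-1,0],1],[[0.2,-1,0],1]]' 1
python3 - <<'E'
from h import *
im,p=grab("side","s5")
im2,p=grab("wrist","w5"); print(p)
cv2.imwrite("pics/c5.png",np.hstack([im[220:340,170:330],im2[0:384:2,0:512:2][:120,:]]) if 0 else cv2.resize(im[200:340,180:340],(640,560),interpolation=cv2.INTER_CUBIC))
E
```

```text
time: 15.85
ee_pos: [0.5853, 0.0994, 0.0883]
eef_rot: [-0.0, 1.0, 0.0, -0.0]
ft_force: [0.2, 0.6, 0.5]
width: 0.0666
grip_force: 0.0
time: 17.35
ee_pos: [0.5441, -0.0338, 0.2795]
eef_rot: [0.233, 0.973, -0.0, -0.001]
ft_force: [0.2, -0.2, 0.3]
width: 0.087
grip_force: 0.0
(array([ 0.54252281, -0.03811065,  0.27992507]), array([ 2.38376910e-01,  9.71171989e-01, -9.49779525e-04, -7.16530134e-04]))
```

View pics/c5.png

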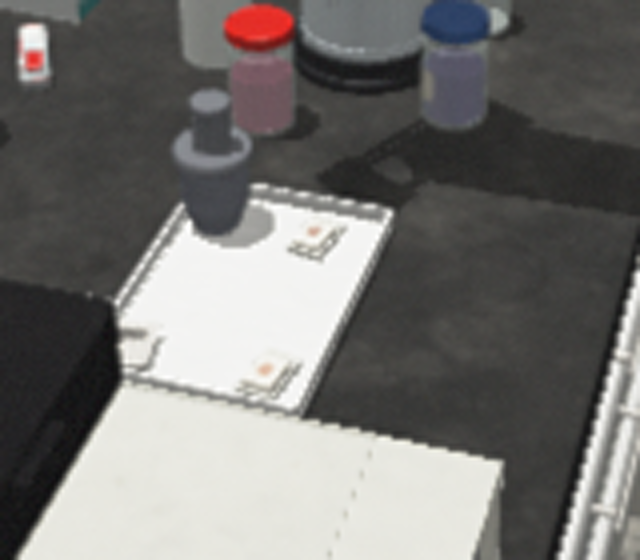

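The plug stands on the tray floor at (215,215) in the crop, clear of the cassettes. Next I turn the gripper so it closes along x.

```bash
python3 -m crank '[[[0,0,0],1],[[0,0,0],1],[[0,0,0],1],[[0,0,0],1],[[0,0,0],1],[[0,0,0],1],[[0,0,0],1],[[0,0,0],0.7],[[0,0,0],0]]' 1
python3 -c "
from h import *
print(sensors.read_state()['joint_positions'].round(2),sensors.read_state()['ee_pos'],R.from_quat(sensors.read_state()['eef_rot']).as_matrix().round(3))"
```

```text
time: 18.58
ee_pos: [0.545, -0.0313, 0.2798]
eef_rot: [0.695, 0.719, -0.0, -0.0]
ft_force: [-0.8, 0.0, 0.2]
width: 0.0872
grip_force: 0.0
[-0.45  0.13  0.47  1.6  -0.06  1.42  0.06] [ 0.54503658 -0.03126391  0.27980421] [[-0.035  0.999 -0.001]
 [ 0.999  0.035 -0.   ]
 [ 0.    -0.001 -1.   ]]
```

```bash
python3 -m crank '[[[-0.8,-0.3,0],0.25],[[-1,-0.3,0],0],[[-1,-0.3,0],0],[[-1,-0.3,0],0],[[-0.8,-0.1,0],0],[[-0.4,0,0],0],[[0,0,0],0],[[0,0,0],0]]' 1
python3 - <<'E'
from h import *
im,p=grab("wrist","w6"); print(p)
print(proj("wrist",[.506,-.182,.196],p),proj("wrist",[.555,-.181,.15],p))
cv2.imwrite("pics/c6.png",cv2.resize(im[60:340,100:460],(720,560)))
E
```

```text
time: 19.58
ee_pos: [0.5077, -0.1798, 0.2802]
eef_rot: [0.707, 0.708, 0.0, -0.0]
ft_force: [-0.3, 0.4, -0.1]
width: 0.0868
grip_force: 0.0
(array([ 0.50770094, -0.17976031,  0.28022737]), array([ 7.06558457e-01,  7.07654639e-01,  4.17251688e-05, -2.39242890e-04]))
[255.63797701 201.05428952] [305.52036644 187.01181553]
```

View pics/c6.png

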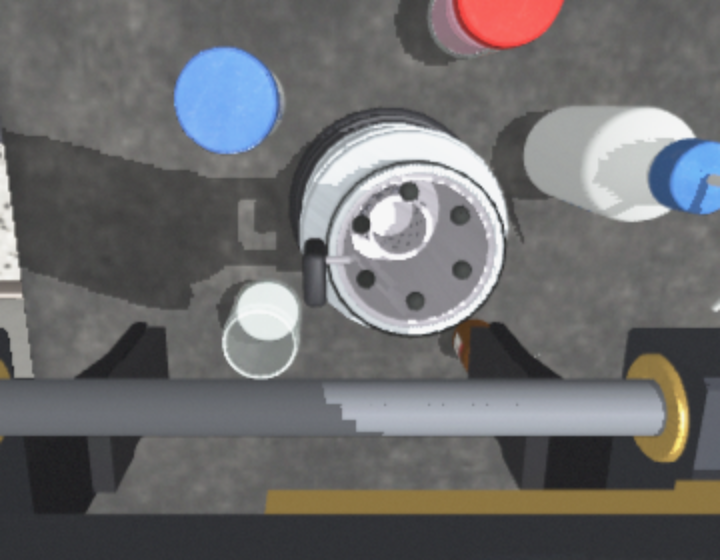

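The tab's top is at crop (315,280), i.e. pixel (257,200). That puts it at about (0.5075, −0.181), already under the TCP. I'll descend and grip it.

```bash
python3 -m crank '[[[-0.03,0,0.8],0],[[0,0,1],0],[[0,0,0.9],0],[[0,0,0.6],0],[[0,0,0.35],0],[[0,0,0],0],[[0,0,0],0]]' 1
python3 -m crank '[[[0,0,0],0],[[0,0,0],0],[[0,0,0],0],[[0,0,0],0],[[0,0,0],0],[[0,0,0],0],[[0,0,0],0],[[0,0,0],0],[[0,0,0],0],[[0,0,0],0],[[0,0,0],0],[[0,0,0],0]]' 0 40
```

```text
time: 20.5
ee_pos: [0.508, -0.1817, 0.1717]
eef_rot: [0.707, 0.707, 0.0, 0.0]
ft_force: [0.2, 0.2, 0.3]
width: 0.0872
grip_force: 0.0
time: 22.0
ee_pos: [0.5075, -0.1815, 0.1709]
eef_rot: [0.707, 0.707, 0.0, -0.0]
ft_force: [-0.0, -0.2, -0.7]
width: 0.0098
grip_force: 40.0
```

Gripped: the opening is 9.8 mm against a 10 mm tab. Now I lift slowly.

```bash
python3 -m crank '[[[0,0,-0.15],0],[[0,0,-0.3],0],[[0,0,-0.3],0],[[0,0,-0.3],0],[[0,0,-0.3],0],[[0,0,0],0]]'
python3 -m crank '[[[0,0,-0.3],0],[[0,0,-0.3],0],[[0,0,-0.3],0],[[0,0,-0.3],0],[[0,0,0],0]]'
python3 - <<'E'
from h import *
im,p=grab("side","s7");cv2.imwrite("pics/c7.png",cv2.resize(im[120:240,220:320],(500,600),interpolation=cv2.INTER_CUBIC))
E
```

```text
time: 22.75
ee_pos: [0.5079, -0.1817, 0.2122]
eef_rot: [0.707, 0.707, 0.0, 0.0]
ft_force: [1.1, -0.0, -1.6]
width: 0.0101
grip_force: 40.0
time: 23.38
ee_pos: [0.5079, -0.1817, 0.2482]
eef_rot: [0.707, 0.707, 0.0, 0.0]
ft_force: [-0.4, 0.4, -1.8]
width: 0.0099
grip_force: 40.0
```

View pics/c7.png

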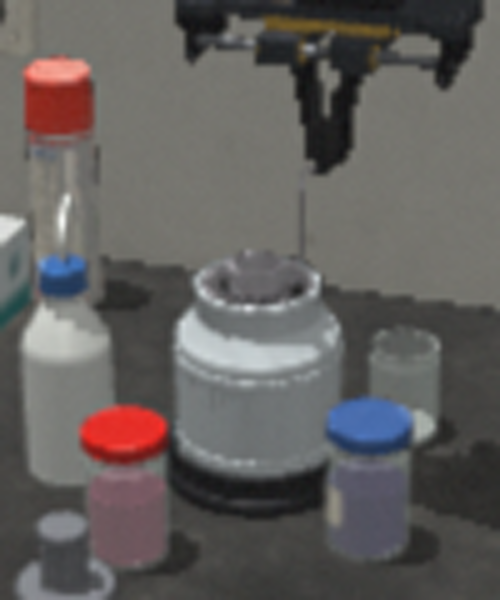

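The stem hangs vertical, the basket is coming up through the mouth, and the flask is seated. I'll finish the lift and carry it over to the tray.

```bash
python3 -m crank '[[[0,0,-0.3],0],[[0,0,-0.4],0],[[0,0,-0.4],0],[[0,0,-0.4],0],[[0,0,-0.4],0],[[0,0,-0.4],0],[[0,0,-0.2],0],[[0,0,0],0]]'
python3 -m crank '[[[0.3,0,0],0],[[0.6,0.1,0],0],[[0.8,0.1,0],0],[[0.8,0.1,0],0],[[0.8,0.1,0],0],[[0.8,0.1,0],0],[[0.8,0.1,0],0],[[0.8,0,0],0],[[0.8,0,0],0],[[0.8,0,0],0],[[0.8,0,0],0],[[0.8,0,0],0]]'
python3 -m crank '[[[0.8,0,0],0],[[0.8,0,0],0],[[0.6,0,0],0],[[0.4,0,0],0],[[0,0,0],0],[[0,0,0],0],[[0,0,0],0]]'
python3 - <<'E'
from h import *
im,p=grab("side","s8");cv2.imwrite("pics/c8.png",cv2.resize(im[140:320,170:330],(533,600),interpolation=cv2.INTER_CUBIC))
E
```

```text
time: 24.42
ee_pos: [0.5076, -0.1816, 0.3227]
eef_rot: [0.707, 0.707, 0.0, 0.0]
ft_force: [0.4, 0.2, -2.6]
width: 0.0098
grip_force: 40.0
time: 25.92
ee_pos: [0.5249, 0.0869, 0.3219]
eef_rot: [0.707, 0.707, -0.0, -0.0]
ft_force: [0.1, 1.0, -1.2]
width: 0.0096
grip_force: 40.0
time: 26.8
ee_pos: [0.5256, 0.1625, 0.3226]
eef_rot: [0.708, 0.707, 0.0, 0.0]
ft_force: [0.8, -0.4, -0.7]
width: 0.0097
grip_force: 40.0
```

View pics/c8.png

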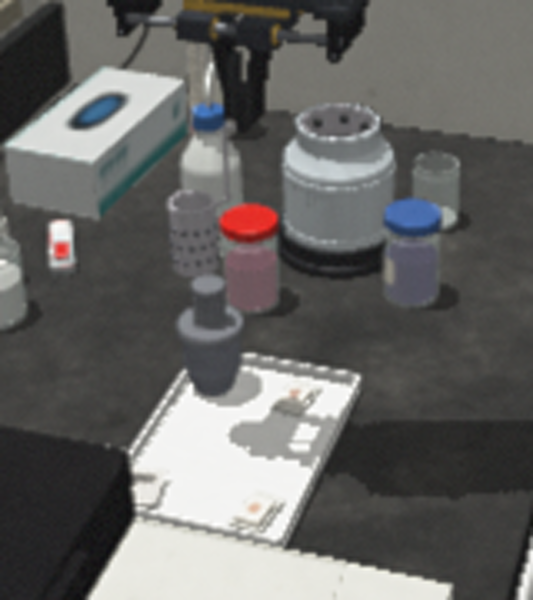

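The canister hangs upright and the tray spot beside the plug is free. I'll shift 6 mm further from the plug and lower it.

```bash
python3 -m crank '[[[0.2,0,0.3],0],[[0,0,0.6],0],[[0,0,0.8],0],[[0,0,0.8],0],[[0,0,0.8],0],[[0,0,0.8],0],[[0,0,0.7],0],[[0,0,0.4],0],[[0,0,0.2],0],[[0,0,0],0],[[0,0,0],0]]'
python3 -m crank '[[[0,0,0.1],0],[[0,0,0.05],0],[[0,0,0],0]]'
python3 -m crank '[[[0,0,0.05],0],[[0,0,0],0],[[0,0,0],0]]'
```

```text
time: 28.22
ee_pos: [0.5259, 0.1696, 0.1611]
eef_rot: [0.707, 0.707, 0.001, 0.0]
ft_force: [0.4, 0.2, -0.4]
width: 0.0099
grip_force: 40.0
time: 28.6
ee_pos: [0.5254, 0.1694, 0.1559]
eef_rot: [0.707, 0.707, -0.0, -0.0]
ft_force: [0.2, 0.3, -1.6]
width: 0.0096
grip_force: 40.0
time: 28.98
ee_pos: [0.5254, 0.1694, 0.1544]
eef_rot: [0.707, 0.707, -0.0, -0.0]
ft_force: [-0.0, -0.7, -1.3]
width: 0.0095
grip_force: 40.0
```

```bash
python3 -m crank '[[[0,0,0.06],0],[[0,0,0.04],0],[[0,0,0],0]]'
python3 -m crank '[[[0,0,0.04],0],[[0,0,0],0],[[0,0,0],0]]'
```

```text
time: 29.35
ee_pos: [0.5254, 0.1694, 0.1513]
eef_rot: [0.707, 0.707, -0.0, -0.0]
ft_force: [0.4, 0.2, -1.8]
width: 0.0097
grip_force: 40.0
time: 29.72
ee_pos: [0.5255, 0.1694, 0.1503]
eef_rot: [0.707, 0.707, 0.0, -0.0]
ft_force: [0.2, 0.1, -0.7]
width: 0.0095
grip_force: 40.0
```

```bash
python3 -m crank '[[[0,0,0.04],0],[[0,0,0],0],[[0,0,0],0]]'
```

```text
time: 30.1
ee_pos: [0.5256, 0.1697, 0.1496]
eef_rot: [0.707, 0.707, 0.0, -0.0]
ft_force: [-2.1, -1.0, 5.9]
width: 0.0097
grip_force: 40.0
```

```bash
python3 -m crank '[[[0,0,-0.02],0],[[0,0,0],0],[[0,0,0],0],[[0,0,0],0]]' 0.4
python3 -m crank '[[[0,0,-0.2],0],[[0,0,-0.6],0],[[0,0,-1],0],[[0,0,-1],0],[[0,0,-1],0],[[0,0,0],0],[[0,0,0],0]]'
python3 - <<'E'
from h import *
im,p=grab("side","s9");cv2.imwrite("pics/c9.png",cv2.resize(im[160:320,170:330],(600,600),interpolation=cv2.INTER_CUBIC))
E
```

```text
time: 30.6
ee_pos: [0.5254, 0.1694, 0.1495]
eef_rot: [0.707, 0.707, -0.0, -0.0]
ft_force: [0.8, 0.6, -0.4]
width: 0.0338
grip_force: 0.0
time: 31.48
ee_pos: [0.5254, 0.1694, 0.2639]
eef_rot: [0.707, 0.707, 0.0, -0.0]
ft_force: [0.7, -0.2, -1.9]
width: 0.0347
grip_force: 0.0
```

View pics/c9.png

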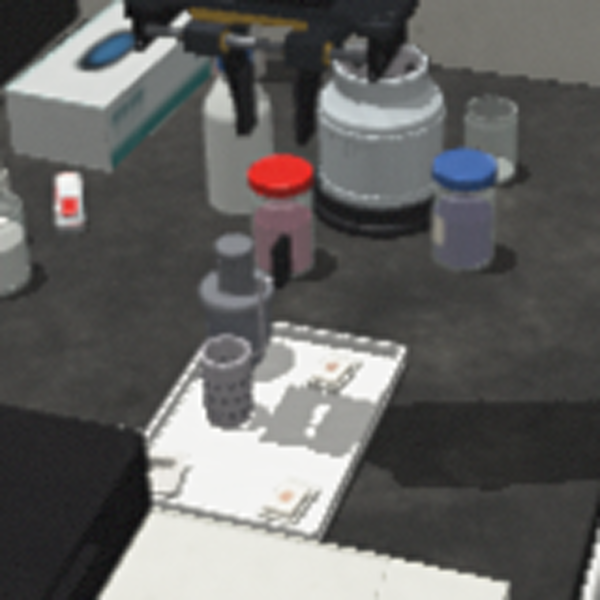

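The canister stands upright at (228,385) in the crop, beside the standing plug. The gripper is clear, and the flask, jars and tray items are where they were.

```bash
python3 -c "
from bench import r
print(r.close_job())"
```

```text
the job is handed in; nothing more can be done
None
```

The plug and canister are both standing on the cooling tray, let go and undisturbed; the flask stayed seated in its foot, the jars and tray items look unmoved in the last picture, and the job was handed in at about 31.5 s with no verdict returned.

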